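Stack the spacer and dial disc in the nest, then hold the inspection mirror at 45 degrees

TASK

The watch movement already sits in the jig's four-pin nest: set the blue spacer ring flat on it between the pins, let go, then set the brass-rimmed disc, white face up, flat on the spacer and let go of that too. Then take the orange handle of the jig's hinged mirror, bring the mirror down over the stack to 45 degrees (half-way between lying shut and upright) and finish holding it still there for the inspection picture: it would fall shut if released, so never let it drop. Leave the tools and other things around as they are.

Things in the scene. Friction and masses are not known exactly. Their poses are not given: they have to be found in the camera images.
- nest (a point): Centre of the round seat on the jig's grey 10 mm base plate (fixed, 150 x 96 mm, from -55 to +95 mm in x of here), on its upper face. Axes: +x to the mirror's hinge, z up. Four tapered 6 mm pins, 26 mm high, stand 25 mm from it at 38, 142, 218, 322 degrees from +x: a 40 mm part has 2 mm to spare all round; on the +y and -y sides a 33 mm gap takes a finger.
- movement_mid (a point): Body of the stack: watch movement in a red ring holder, 39 mm across, rim 8 mm high (brass dome to 11). It lies in the nest already, its crown sticking out between the pins on the plate's -x side, to 30 mm from the centre. The point is the ring's centre, 4 mm above its underside.
- spacer_mid (a point): The spacer: a blue ring, 40 mm outside, 30 mm inside, 10 mm high, lying flat on the bench, 30 to 55 g. (A fixed microscope stands to the right of the parts, at the front of the bench: swing in high over it.) The point is its centre, half-way up. Seated on the movement its centre is 13 mm above the nest point.
- disc_mid (a point): The top disc: a brass-rimmed disc with a white face and black hour marks, 40 mm across, 8 mm high, lying flat on the bench face up, 40 to 85 g. The point is its centre, half-way up. Seated on the spacer its centre is 22 mm above the nest point.
- mirror_hinge (a point): Middle of the mirror's hinge line, which runs along the plate's y axis between two 53 mm high posts (at y = -42 and +42 mm); it lies 80 mm in +x and 36 mm above the nest point. Axes as for the nest.
- mirror_bar (a point): Centre of the mirror's handle: a round orange grip, 10 mm thick, 56 mm long, parallel to the hinge and 125 mm from it, on a wire bow 33 mm clear of the free edge of the mirror's frame (72 mm wide, 6 mm thick, 0.25 kg in all). The grip can roll between two fingers that pinch it across.
- mirror (a joint): Mirror angle, rad: 0 lying shut, level over the nest; pi/2 upright; 1.85 leaning back on its stop. At angle q the handle's centre is 125 mm * cos(q) from the hinge in the plate's -x direction and 125 mm * sin(q) above it. It starts at 1.62 to 1.85, where light hinge friction keeps it; below about 1.35 it falls shut unless held.
- white_tin: Bystander: a closed round white tin, 49 mm across, 17 high; origin at the centre of its underside. Leave it alone.
- screwdriver: Bystander: a small screwdriver with a green band, 90 mm long; origin at the centre of its underside. Leave it alone.
- file: Bystander: a hand file with a brown handle, 165 mm long; origin at the centre of its underside. Leave it alone.
- bottle: Bystander: a standing white bottle with a blue cap, 42 mm across, 98 high; origin at the centre of its underside. Leave it alone.
- tape: Bystander: a roll of tan tape lying flat, 60 mm across, 12 high; origin at the centre of its underside. Leave it alone.
Things that resemble listed ones, but are neither listed nor needed, are in the scene too. What is shaped like the part that bears spacer_mid but turquoise is not meant.

How it is judged (in metres and radians):
On the way, in this order (a step that is already met when the one before it is completed fails the run):
1. the spacer lies flat on the movement in the nest, released (horizontal distance between each of movement_mid, spacer_mid and nest below 0.004 m and z of movement_mid in the frame of nest between 0.002 and 0.006 m and angle between each of movement_mid, spacer_mid's own z axis and vertical below 0.08 rad and z of spacer_mid in the frame of nest between 0.011 and 0.015 m and linear speed of spacer below 0.02 m/s and contact force between the fingers and spacer below 0.05 N and not (horizontal distance between disc_mid and nest below 0.004 m and z of disc_mid in the frame of nest between 0.02 and 0.024 m and angle between disc_mid's own z axis and vertical below 0.08 rad)), for 0.2 s.
2. the disc lies flat on the spacer, released, the mirror not yet brought down (horizontal distance between each of movement_mid, spacer_mid, disc_mid and nest below 0.004 m and z of movement_mid in the frame of nest between 0.002 and 0.006 m and angle between each of movement_mid, spacer_mid, disc_mid's own z axis and vertical below 0.08 rad and z of spacer_mid in the frame of nest between 0.011 and 0.015 m and z of disc_mid in the frame of nest between 0.02 and 0.024 m and linear speed of disc below 0.02 m/s and contact force between the fingers and disc below 0.05 N and value of joint mirror above 1.3 rad), for 0.2 s.
At the end, for the whole second after the job is handed in: Mirror still at 45 +- 6 degrees (0.685 to 0.885 rad), carried by the fingers alone (over 0.3 N; no loose thing props it). Movement, spacer and disc stacked in the nest, each within 4 mm of its centre and 2 mm of its height, tilted under 0.08 rad, face up, untouched by the fingers (value of joint mirror between 0.685 and 0.885 rad and velocity of joint mirror between -0.03 and 0.03 rad/s and contact force between the fingers and mirror above 0.3 N and contact force between each of movement, spacer, disc, white_tin, screwdriver, file, bottle, tape and mirror below 0.05 N and horizontal distance between each of movement_mid, spacer_mid, disc_mid and nest below 0.004 m and z of movement_mid in the frame of nest between 0.002 and 0.006 m and angle between each of movement_mid, spacer_mid, disc_mid's own z axis and vertical below 0.08 rad and z of spacer_mid in the frame of nest between 0.011 and 0.015 m and z of disc_mid in the frame of nest between 0.02 and 0.024 m and linear speed of each of spacer, disc below 0.02 m/s and contact force between the fingers and spacer below 0.05 N and contact force between the fingers and disc below 0.05 N); the arm keeps its last pose, push and grip.
It fails at once if the mirror drops or is pushed nearly shut (below 0.45 rad) (value of joint mirror below 0.45 rad).
It fails at once if a bystander (white tin, screwdriver, file, bottle, tape) is moved more than 30 mm (distance of any of white_tin, screwdriver, file, bottle, tape from where it was at the start of the episode above 0.03 m).
It also fails if it takes over 61 s, if anything falls off the work surface, if the arm or the gripper's body presses on something with over 40 N, if the wrist force passes 120 N, or if a joint passes its speed limit or range.

ROBOT

A 6-joint arm with a two-finger parallel gripper is mounted at the origin on a cart in front of the work surface, level with it; the furniture and walls round the work are solid. World frame = base frame: x ahead of the robot, y to its left, z up, the work surface at z = 0. Lengths are in m, angles in degrees, forces in N, time in s.
With the tool pointing down it reaches from about 0.4 to 0.825 m from the base axis. Payload 7 kg.
Tool frame: the origin (TCP) lies at the very end of the fingers, on their centre line; the grasp point (between the pads) lies 19 mm behind it (ctrl.pinch_z is the distance from the TCP to the grasp point, in m); z points along the fingers, x is the direction in which the jaws open and shut, and the axes are right-handed (so a half turn about z gives the same grasp; the last joint's range is limited). The gripper opens to 88 mm and grips with 3 to 60 N. Pads are 19 mm wide; open, the fingers measure 130 mm over their backs; the gripper's body (78 mm by 193 mm) begins 47 mm behind the grasp point.
Start: joints at [86.809, 20.546, 0.682, 0, -70.136, -16.507], TCP at [0.228, 0.635, 0.227] pointing down, gripper open.
Joint ranges: [-176.03, 176.03], [-82.01, 121.73], [-58.28, 71.71], [-173.87, 95.51], [-174.79, -0.11], [-173.66, 173.66]. Speed limits (degrees/s): [136.94, 136.94, 172.46, 180, 180, 180].

INTERFACE

Orientations are given as [roll, pitch, yaw] about the fixed x, y, z axes, in that order (R = Rz(yaw) Ry(pitch) Rx(roll)).
In Python, from plant import ctrl gives the robot as it stands.
- The arm moves only by the tool carry_out, never from a script. Its argument "increments" is a list of rows, each a list of 7 numbers: the turn, a rotation vector about the world's x, y, z in degrees, then the shift along the world's x, y, z in mm, then the closure, from 0 (fully open) to 1 (shut). In form: [[ax, ay, az, dx, dy, dz, grip], ...]. A call has 1 to 20 rows; each row is the pose to reach, as a shift and turn from the pose commanded when the call began; what a row does not reach only later rows make up. A row lasts 1/8 s, in which the tool goes at most 62.5 mm and 10.7 degrees, less where a joint would pass 70% of its speed; a pose out of reach is approached as far as the arm can. A call with a gripper value outside its range is refused whole. The fingers move at their own pace and stop on an object; the grip force is fixed at half the most. Time passes only in rows, so rows that repeat a pose let the fingers close. It gives the time, the measured TCP pose, the force and the opening at its end, in the units of the state.
- ctrl.get_obs(): the state, without advancing time (a new reading comes with each control period).
- ctrl.snapshot(name): name is "scene" or "top" or "wrist"; returns a dict with "pixels" (420x560x3 uint8, blue, green, red), "intrinsics" (3x3 intrinsics, pixels), "rvec" (rotation vector, rad) and "tvec" (3), from world to camera coordinates, as OpenCV has them; the wrist camera has in their place "hand_eye" (4x4, takes a point from camera to tool coordinates, whose origin is the TCP and whose axes are the tool frame's). Camera axes: x right, y down, z forward; pixel columns grow to the right and rows downward; lengths in m; the calibration is good to about 2 mm. A picture is of the moment at which its call begins: read the wrist's pose just before it. There is no depth.
- ctrl.close_job(): hands the job in, once; it reports no verdict.
Trained networks look in a picture, given as the dict that the camera call returned (one of the last four; its "shot" number tells which), for a name from the list of things; names that differ only in an ending like _2 or _b are one class to them, and where a whole thing is asked for, a point or a joint stands for the part that bears it (a point fixed in the world has none). Each returns a list of dicts, best first, with "confidence" (0 to 1); they miss things now and then, are a little off and sometimes report something else, mostly with a low value. They report only what shows in the picture. A call takes as long as a camera call. They do not tell look-alikes from the thing itself.
- ctrl.search_frame(picture, label): "centre" ([x, y, z] in m, in world coordinates, good to about 4 mm: the middle of the surface that is visible of it).
- ctrl.outline_of(picture, label): "pixels" (420x560 bool, what is visible of it).
The state is a dict: "clock": time; "joint_pos": joint angles; "qvel": joint speeds; "tau": joint torques, N m; "tool_pos": TCP position; "orientation": TCP orientation; "force": force on the tool from outside, world axes, zero at the start; "moment": the same for the moment, N m; "opening": finger opening in m.
Only numpy, scipy, OpenCV 4.12 (cv2) and the standard library are available. Lean on these libraries where they do the work, as an engineer would, in place of code of your own. Each camera call takes 0.05 s, during which the arm holds its last target. There are 200 camera calls.

## Working session

There is one attempt and no reset: what is moved stays moved. The work goes in short steps, Python scripts to look and compute and a tool call to move; the robot and the scene stay as the last step left them, time stands still between calls to the robot, and variables do not carry over. Pictures are saved under pics/ and viewed, about 8 in all and at most 12, crops included, and the job is handed in when it is done.

Besides the shell and the picture viewer there is one more tool, called by a JSON object that holds its "op" and its "data", one argument or row to a line. carry_out: Moves the arm, as the interface text tells. Its arguments: {"type":"object","properties":{"increments":{"type":"array"}},"required":["increments"]}

```bash
mkdir -p pics; cat > h.py <<'E'
import numpy as np, cv2
from plant import ctrl
from scipy.spatial.transform import Rotation as R
def cam(name):
    o=ctrl.get_obs(); s=ctrl.snapshot(name)
    K=np.array(s['intrinsics'],float)
    if name=='wrist':
        T=np.eye(4);T[:3,:3]=R.from_euler('xyz',o['orientation'],degrees=True).as_matrix();T[:3,3]=o['tool_pos']
        W=np.linalg.inv(T@np.array(s['hand_eye']))
    else:
        W=np.eye(4);W[:3,:3]=cv2.Rodrigues(np.array(s['rvec'],float))[0];W[:3,3]=np.ravel(s['tvec'])
    return s,K,W
def proj(K,W,p):
    q=W[:3,:3]@np.array(p,float)+W[:3,3]; q=K@q; return q[:2]/q[2]
def onz(K,W,uv,z):
    d=W[:3,:3].T@np.linalg.solve(K,[uv[0],uv[1],1]); c=-W[:3,:3].T@W[:3,3]
    return c+d*(z-c[2])/d[2]
def tri(obs): # [(K,W,uv)]
    A=[];b=[]
    for K,W,uv in obs:
        d=W[:3,:3].T@np.linalg.solve(K,[uv[0],uv[1],1]);d/=np.linalg.norm(d);c=-W[:3,:3].T@W[:3,3]
        P=np.eye(3)-np.outer(d,d);A.append(P);b.append(P@c)
    A=np.vstack(A);b=np.hstack(b);x=np.linalg.lstsq(A,b,rcond=None)[0]
    return x,np.linalg.norm(A@x-b)
E
cat > a.py <<'E'
from h import *
np.set_printoptions(precision=4,suppress=True)
o=ctrl.get_obs();print(o['clock'],o['tool_pos'],o['orientation'],o['opening'],ctrl.pinch_z)
for n in['scene','top']:
    s,K,W=cam(n);cv2.imwrite(f'pics/{n}0.png',cv2.resize(s['pixels'],(784,588)))
    print(n,-W[:3,:3].T@W[:3,3])
    for l in['movement_mid','spacer_mid','disc_mid','mirror','mirror_bar','white_tin','screwdriver','file','bottle','tape']:
        for d in ctrl.search_frame(s,l)[:3]:
            print(n,l,round(d['confidence'],2),np.array(d['centre']),proj(K,W,d['centre'])*1.4)
E
python3 a.py
```

```text
0.0 [0.2274 0.635  0.2256] [-179.992    -0.0937 -109.7068] 0.08761004764700175 0.0188
scene [ 0.1919 -0.3461  0.7124]
scene movement_mid 0.78 [0.4734 0.3029 0.0167] [264.6742 252.2036]
scene spacer_mid 0.59 [0.4545 0.0698 0.0077] [345.8729 358.8149]
scene disc_mid 0.55 [ 0.4528 -0.0751  0.0113] [414.9236 432.8744]
scene mirror 0.68 [0.5654 0.2847 0.1063] [315.4845 188.2309]
scene mirror_bar 0.71 [0.5664 0.2907 0.1065] [313.7001 185.8041]
scene mirror_bar 0.6 [0.6724 0.1919 0.0678] [410.7962 209.8229]
scene white_tin 0.93 [0.577  0.1222 0.0187] [391.3313 287.6949]
scene white_tin 0.22 [0.5348 0.2948 0.0092] [301.4386 240.7635]
scene screwdriver 0.57 [0.5652 0.0111 0.007 ] [435.7375 344.2188]
scene file 0.65 [ 0.6029 -0.0459  0.0063] [484.2843 356.5178]
scene bottle 0.59 [0.6761 0.1903 0.0677] [413.3252 209.3871]
scene tape 0.82 [ 0.5142 -0.1687  0.0148] [504.9344 456.5222]
top [0.465  0.0617 0.9174]
top movement_mid 0.79 [0.4796 0.3059 0.0177] [244.9111 323.9665]
top spacer_mid 0.61 [0.4607 0.072  0.012 ] [393.7042 338.7542]
top disc_mid 0.77 [ 0.4493 -0.0754  0.0097] [487.7662 347.7792]
top mirror 0.68 [0.5724 0.2958 0.1201] [234.9618 256.4221]
top mirror_bar 0.91 [0.5721 0.295  0.1196] [235.6206 256.6914]
top white_tin 0.62 [0.5816 0.127  0.0154] [360.2345 261.4082]
top screwdriver 0.55 [0.5656 0.0123 0.0089] [432.5109 273.0607]
top file 0.49 [0.5201 0.2997 0.0124] [250.6792 298.5106]
top bottle 0.91 [0.6785 0.1976 0.0669] [312.5463 192.5067]
top tape 0.82 [ 0.5173 -0.1697  0.0143] [548.9362 305.2462]
```

View pics/scene0.png

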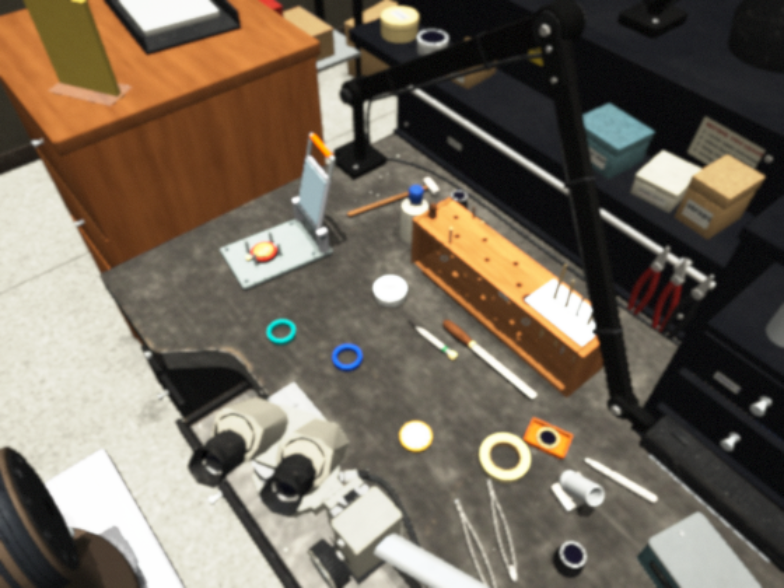

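View pics/top0.png

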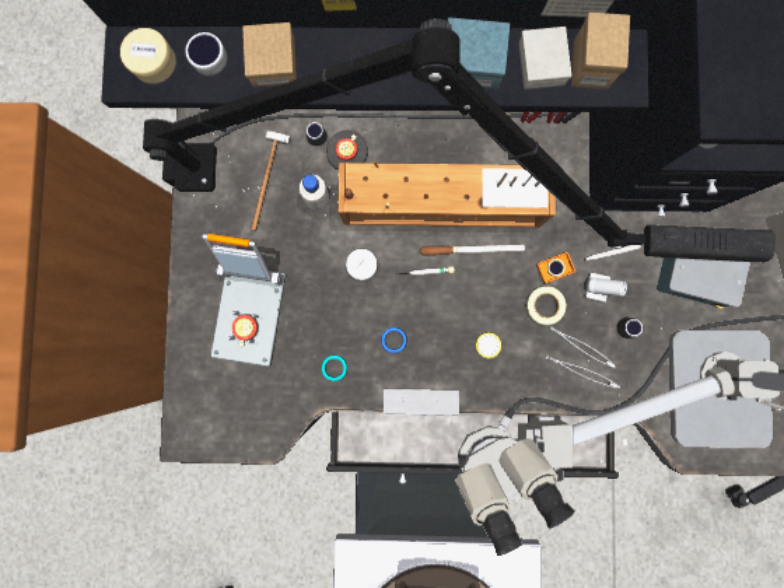

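Scene view (784 px wide): blue ring at (346,358), turquoise look-alike at (281,330). The disc is at (416,435) and the tape at (505,456). The nest with the movement is at (263,250), and the orange bar at (320,146). A second red/brass movement sits at the back, top view (346,150).

What could be confused, in top-view pixels:
- **Spacer:** blue (394,340) or turquoise (334,368). I choose blue.
- **Disc:** (488,345) or tape (547,305), tin (361,264). I choose the disc at (488,345).

Next I raise the arm and swing in for a close look.

{"op": "carry_out", "data": {
  "increments": [
    [0, 0, 0, 0, 0, 60, 0],
    [0, 0, 0, 0, 0, 120, 0],
    [0, 0, 0, 0, 0, 150, 0],
    [0, 0, 8, 230, -440, 110, 0],
    [0, 0, 8, 230, -440, 110, 0],
    [0, 0, 8, 230, -440, 110, 0],
    [0, 0, 8, 230, -440, 110, 0],
    [0, 0, 8, 230, -440, 110, 0],
    [0, 0, 8, 230, -440, 110, 0],
    [0, 0, 8, 230, -440, 110, 0],
    [0, 0, 8, 230, -440, 110, 0],
    [0, 0, 8, 230, -440, 110, 0],
    [0, 0, 8, 230, -440, 110, 0],
    [0, 0, 8, 230, -440, 110, 0]
  ]
}}

```text
clock: 2.85
tool_pos: [0.4572, 0.1964, 0.3367]
orientation: [-180.0, 0.0, -101.6]
force: [-0.7, 1.2, 0.2]
opening: 0.0877
```

```bash
cat > b.py <<'E'
from h import *
np.set_printoptions(precision=4,suppress=True)
o=ctrl.get_obs();print(o['clock'],o['tool_pos'],o['orientation'],o['joint_pos'])
s,K,W=cam('wrist');cv2.imwrite('pics/w1.png',cv2.resize(s['pixels'],(784,588)))
print('campos',-W[:3,:3].T@W[:3,3],s['hand_eye'])
for l in['movement_mid','spacer_mid','disc_mid','mirror_bar']:
    for d in ctrl.search_frame(s,l)[:3]:
        print(l,round(d['confidence'],2),np.array(d['centre']),proj(K,W,d['centre'])*1.4)
a,Ka,Wa=cam('scene');b,Kb,Wb=cam('top')
for u,v in[((210,465),(505,545)),((285,490),(550,515)),((240,410),(480,440))]:
    print('scope',tri([(Ka,Wa,np.array(u)/1.4),(Kb,Wb,np.array(v)/1.4)]))
E
python3 b.py
```

```text
2.85 [0.4572 0.1964 0.3367] [-179.9934    0.017  -101.6231] [ 45.9132   0.3315 -10.3159  -0.0036 -79.3346  32.4644]
campos [0.5354 0.1796 0.494 ] [[ 1.     -0.0008  0.0002  0.0007]
 [ 0.0007  0.9549  0.2971 -0.08  ]
 [-0.0004 -0.2971  0.9549 -0.1573]
 [ 0.      0.      0.      1.    ]]
movement_mid 0.96 [0.4754 0.3097 0.019 ] [287.1351 235.3569]
movement_mid 0.62 [0.6659 0.2025 0.044 ] [337.3303  14.0042]
spacer_mid 0.63 [0.4577 0.0715 0.0103] [500.2766 206.4293]
spacer_mid 0.63 [ 0.4495 -0.0669  0.0065] [624.9552 187.7723]
spacer_mid 0.61 [0.4133 0.1655 0.0101] [424.1446 261.21  ]
disc_mid 0.91 [ 0.451  -0.0694  0.0053] [626.6188 185.8652]
mirror_bar 0.67 [0.5735 0.2928 0.1312] [241.5979 136.2499]
scope (array([ 0.2232, -0.0661,  0.215 ]), np.float64(0.001749858723833191))
scope (array([ 0.2589, -0.1213,  0.2098]), np.float64(0.004446541401679316))
scope (array([ 0.306 , -0.0284,  0.1769]), np.float64(0.04610410289464873))
```

View pics/w1.png

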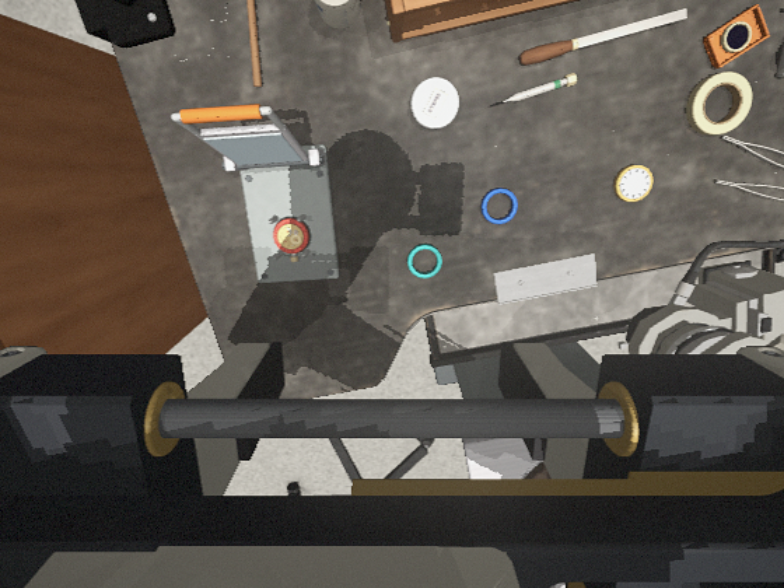

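The wrist view shows the blue ring at (500,206), the turquoise one at (425,261), the disc at (635,183) and the nest at (291,235). The blue ring and the white-faced disc are my choices.

I'll flip the wrist so its camera is away from the mirror and look closely at the nest.

{"op": "carry_out", "data": {
  "increments": [
    [0, 0, -10, 2, 15, -20, 0],
    [0, 0, -20, 4, 30, -40, 0],
    [0, 0, -30, 6, 40, -60, 0],
    [0, 0, -40, 8, 50, -70, 0],
    [0, 0, -50, 10, 60, -80, 0],
    [0, 0, -60, 10, 70, -90, 0],
    [0, 0, -70, 10, 80, -100, 0],
    [0, 0, -80, 10, 90, -110, 0],
    [0, 0, -90, 10, 95, -120, 0],
    [0, 0, -100, 10, 105, -130, 0],
    [0, 0, -110, 10, 105, -140, 0],
    [0, 0, -120, 10, 105, -150, 0],
    [0, 0, -130, 10, 105, -160, 0],
    [0, 0, -140, 10, 105, -167, 0],
    [0, 0, -150, 10, 105, -167, 0],
    [0, 0, -160, 10, 105, -167, 0],
    [0, 0, -170, 10, 105, -167, 0],
    [0, 0, -179, 10, 105, -167, 0],
    [0, 0, -180.4, 10, 105, -167, 0],
    [0, 0, -180.4, 10, 105, -167, 0]
  ]
}}

```text
clock: 5.7
tool_pos: [0.4675, 0.3006, 0.1695]
orientation: [-180.0, 0.0, 78.1]
force: [0.3, -0.6, -0.1]
opening: 0.0874
```

```bash
cat > c.py <<'E'
from h import *
import pickle
np.set_printoptions(precision=4,suppress=True)
o=ctrl.get_obs();print(o['clock'],o['tool_pos'],o['orientation'],o['joint_pos'])
s,K,W=cam('wrist');cv2.imwrite('pics/w2.png',cv2.resize(s['pixels'],(784,588)))
pickle.dump((s,K,W),open('w2.pkl','wb'))
for l in['movement_mid','spacer_mid','mirror_bar']:
    for d in ctrl.search_frame(s,l)[:2]:
        print(l,round(d['confidence'],2),np.array(d['centre']),proj(K,W,d['centre'])*1.4)
E
python3 c.py
```

```text
5.7 [0.4675 0.3006 0.1695] [-179.9999    0.0007   78.0699] [  52.9259   11.9767  -19.1593    0.0002  -58.8647 -154.8561]
movement_mid 0.89 [0.474  0.3083 0.0184] [403.9912 276.5657]
movement_mid 0.75 [0.5162 0.3064 0.0097] [411.9039 324.3244]
spacer_mid 0.95 [0.4114 0.1664 0.0082] [200.0876 231.6823]
spacer_mid 0.7 [0.4593 0.0755 0.0087] [110.6745 314.6236]
```

View pics/w2.png

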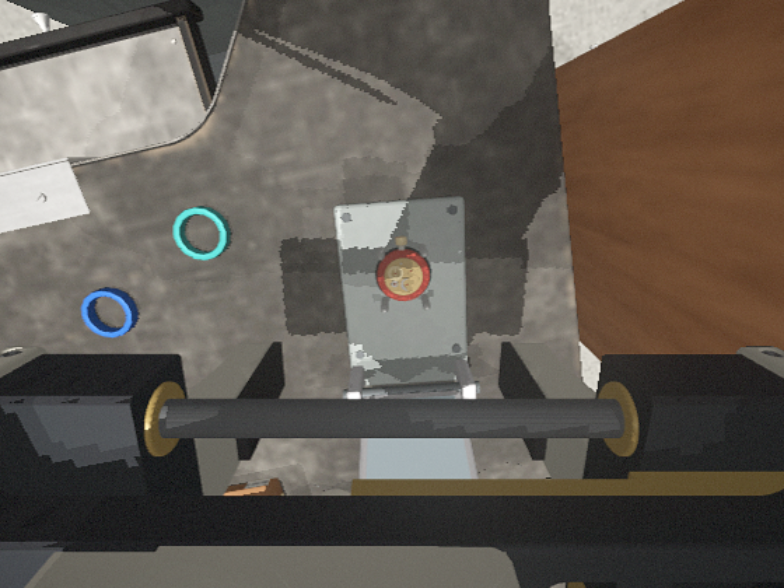

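The close wrist view shows the red ring at (403,274), the plate's -x corners at (335,208) and (464,199), the blue ring at (109,313) and the turquoise one at (201,233). Next I work out the nest and spacer positions.

```bash
cat > d.py <<'E'
from h import *
import pickle
np.set_printoptions(precision=4,suppress=True)
def blob(img,lo,hi,near,zr=60):
    hsv=cv2.cvtColor(img,cv2.COLOR_BGR2HSV); m=cv2.inRange(hsv,lo,hi)
    cs=cv2.findContours(m,cv2.RETR_EXTERNAL,cv2.CHAIN_APPROX_NONE)[0]
    best=None
    for c in cs:
        if len(c)<25: continue
        e=cv2.fitEllipse(cv2.convexHull(c)) if len(cv2.convexHull(c))>5 else None
        if e and np.hypot(*(np.array(e[0])-near))<zr/3 and (best is None or cv2.contourArea(c)>best[1]): best=(e,cv2.contourArea(c))
    return best and best[0]
w=pickle.load(open('w2.pkl','rb')); t=cam('top'); sc=cam('scene')
BL=((108,130,60),(125,255,255)); RD=((0,150,90),(9,255,255))
for nm,(lo,hi),p in[('spacer',BL,[.459,.073,.008]),('movement',RD,[.475,.308,.017])]:
    ob=[]
    for v,(s,K,W) in zip(['wrist','top','scene'],[w,t,sc]):
        e=blob(s['pixels'],np.array(lo),np.array(hi),proj(K,W,p)); print(nm,v,e and np.round(np.r_[e[0],e[1]],1))
        if e: ob.append((K,W,e[0])); print('   at z',p[2],onz(K,W,e[0],p[2]))
    print(' tri wrist+top',tri(ob[:2]),'all',tri(ob))
s,K,W=w
c=[onz(K,W,np.array(u)/1.4,.010) for u in[(335,208),(464,199),(348,345),(467,345)]]
print('corners',c, np.linalg.norm(c[0]-c[1]))
d=c[1]-c[0]; yaw=np.degrees(np.arctan2(-d[0],d[1])); print('plate yaw from edge',yaw,'sides',[np.degrees(np.arctan2(*(b-a)[1::-1])) for a,b in[(c[0],c[2]),(c[1],c[3])]])
m=(c[0]+c[1])/2; print('nest est',m[:2]+.055*np.array([np.cos(np.radians(yaw)),np.sin(np.radians(yaw))]))
cv2.imwrite('pics/w2c.png',cv2.resize(s['pixels'][130:270,220:360],(784,784*140//140))[:, :][:600])
E
python3 d.py
```

```text
spacer wrist [ 75.5 224.3  23.2  29.8]
   at z 0.008 [0.4582 0.0713 0.008 ]
spacer top None
spacer scene [247.6 254.6  19.6  21.9]
   at z 0.008 [0.4575 0.072  0.008 ]
 tri wrist+top (array([0.4577, 0.0718, 0.0084]), np.float64(0.0005519605532302176)) all (array([0.4577, 0.0718, 0.0084]), np.float64(0.0005519605532302176))
movement wrist None
movement top None
movement scene [190.4 179.8  11.   14. ]
   at z 0.017 [0.4761 0.3018 0.017 ]
 tri wrist+top (array([0.384 , 0.0918, 0.2424]), np.float64(9.614813431917819e-17)) all (array([0.384 , 0.0918, 0.2424]), np.float64(9.614813431917819e-17))
corners [array([0.4151, 0.2692, 0.01  ]), array([0.4283, 0.3621, 0.01  ]), array([0.523 , 0.2527, 0.01  ]), array([0.5428, 0.3463, 0.01  ])] 0.09382731062360138
plate yaw from edge -8.028652454448068 sides [np.float64(-8.686158420414644), np.float64(-7.884709778976922)]
nest est [0.4762 0.308 ]
```

View pics/w2c.png

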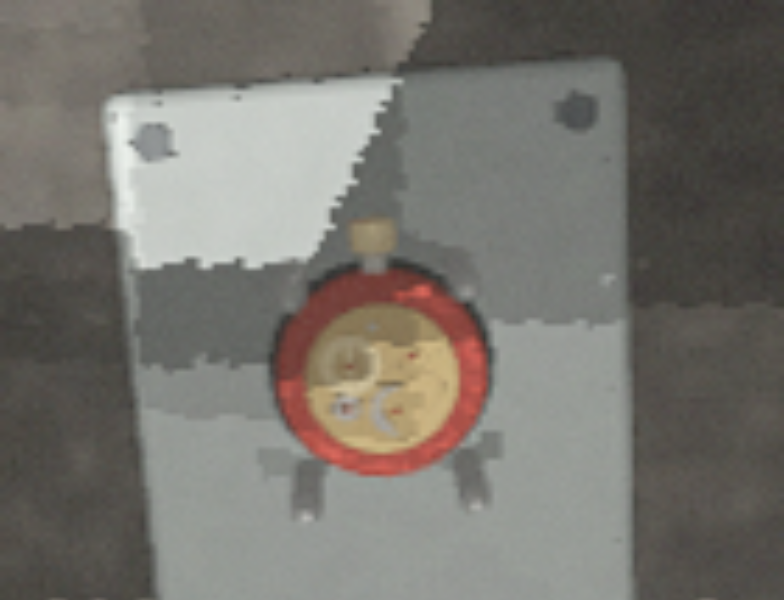

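```bash
python3 - <<'E'
from h import *
import pickle
np.set_printoptions(precision=4,suppress=True)
s,K,W=pickle.load(open('w2.pkl','rb'))
f=lambda u,v,z:onz(K,W,np.array([220+u/5.6,130+v/5.6])-.5+.5/5.6,z)
print('ring z.018',f(383.5,370,.018),[f(275,370,.018),f(492,370,.018)])
a,b=f(305,517,.036),f(474,505,.036);print('pins',a,b,np.linalg.norm(a-b),'exp .0308')
d=b-a;y=np.arctan2(-d[0],d[1]);print(np.degrees(y),(a+b)[:2]/2-.0197*np.array([np.cos(np.radians(-8.2)),np.sin(np.radians(-8.2))]))
c=f(373,240,.014);print('crown',c)
E
```

```text
ring z.018 [0.472  0.3082 0.018 ] [array([0.4678, 0.2885, 0.018 ]), array([0.4762, 0.3279, 0.018 ])]
pins [0.491  0.2894 0.036 ] [0.495  0.3196 0.036 ] 0.030400854918146907 exp .0308
-7.641389718415733 [0.4735 0.3073]
crown [0.4484 0.3111 0.014 ]
```

{"op": "carry_out", "data": {
  "increments": [
    [0, 0, 0, 0, 0, 40, 0],
    [0, 0, 3.7, -4, -60, 40, 0],
    [0, 0, 3.7, -9, -120, 20, 0],
    [0, 0, 3.7, -9, -180, 0, 0],
    [0, 0, 3.7, -9, -228, -40, 0],
    [0, 0, 3.7, -9, -228, -60, 0],
    [0, 0, 3.7, -9, -228, -60, 0]
  ]
}}

```text
clock: 6.88
tool_pos: [0.4577, 0.0714, 0.1086]
orientation: [-179.9, 0.1, 81.5]
force: [-0.9, 0.3, 0.5]
opening: 0.0878
```

```bash
cat > e.py <<'E'
from h import *
import sys
np.set_printoptions(precision=4,suppress=True)
o=ctrl.get_obs();print(o['clock'],o['tool_pos'],o['orientation'],o['opening'])
s,K,W=cam('wrist');cv2.imwrite(sys.argv[1],cv2.resize(s['pixels'],(784,588)))
p=o['tool_pos']
for l in sys.argv[2:]:
    for d in ctrl.search_frame(s,l)[:2]:
        m=None
        print(l,round(d['confidence'],2),np.array(d['centre']),proj(K,W,d['centre']))
    for d in ctrl.outline_of(s,l)[:2]:
        c=max(cv2.findContours(d['pixels'].astype(np.uint8),cv2.RETR_EXTERNAL,cv2.CHAIN_APPROX_NONE)[0],key=len)
        e=cv2.fitEllipse(c); print('  outline',round(d['confidence'],2),np.round(np.r_[e[0],e[1]],1),'z.004/.008:',onz(K,W,e[0],.004)[:2],onz(K,W,e[0],.008)[:2])
E
python3 e.py pics/w3.png spacer_mid
```

```text
6.875 [0.4577 0.0714 0.1086] [-179.8739    0.1048   81.5472] 0.08778121364237618
spacer_mid 0.95 [0.4127 0.1684 0.0093] [389.4876 140.1447]
spacer_mid 0.8 [0.4541 0.0736 0.0102] [282.2296 204.6443]
  outline 0.96 [384.4 139.6  46.6  50.2] z.004/.008: [0.4124 0.166 ] [0.4118 0.1647]
  outline 0.7 [281.4 207.   42.5  43.9] z.004/.008: [0.458  0.0723] [0.4568 0.0725]
```

{"op": "carry_out", "data": {
  "increments": [
    [0, 0, 0, 0, 1, -60, 0],
    [0, 0, 0, 0, 1, -95, 0],
    [0, 0, 0, 0, 1, -106, 0],
    [0, 0, 0, 0, 1, -106, 0],
    [0, 0, 0, 0, 1, -106, 1],
    [0, 0, 0, 0, 1, -106, 1],
    [0, 0, 0, 0, 1, -106, 1],
    [0, 0, 0, 0, 1, -106, 1],
    [0, 0, 0, 0, 1, -106, 1],
    [0, 0, 0, 0, 1, -106, 1]
  ]
}}

```text
clock: 8.28
tool_pos: [0.4585, 0.0734, 0.0036]
orientation: [180.0, 0.0, 81.6]
force: [-0.1, 0.3, 2.6]
opening: 0.0385
```

{"op": "carry_out", "data": {
  "increments": [
    [0, 0, 0, 0, 0, 50, 1],
    [0, 0, 0, 0, 0, 100, 1],
    [0, 0, 0, 5, 60, 110, 1],
    [0, 0, 0, 10, 120, 110, 1],
    [0, 0, 0, 15, 180, 110, 1],
    [0, 0, 0, 15, 220, 100, 1],
    [0, 0, 0.3, 15, 235, 80, 1],
    [0, 0, 0.3, 15, 235, 65, 1],
    [0, 0, 0.3, 15, 235, 65, 1],
    [0, 0, 0.3, 15, 235, 65, 1]
  ]
}}

```text
clock: 9.52
tool_pos: [0.4738, 0.3079, 0.069]
orientation: [180.0, -0.0, 81.9]
force: [-0.7, 0.3, -0.7]
opening: 0.0385
```

```bash
python3 - <<'E'
from h import *
np.set_printoptions(precision=4,suppress=True)
o=ctrl.get_obs();print(o['clock'],o['tool_pos'],o['orientation'],o['opening'],o['force'])
s,K,W=cam('wrist')
print('tcp px',proj(K,W,o['tool_pos']))
for l in['spacer_mid','movement_mid']:
  for d in ctrl.search_frame(s,l)[:1]: print(l,d['confidence'],np.array(d['centre']),proj(K,W,d['centre']))
cv2.imwrite('pics/w4.png',cv2.resize(s['pixels'][150:360,140:420],(784,588)))
import pickle;pickle.dump((s,K,W),open('w4.pkl','wb'))
E
```

```text
9.525 [0.4738 0.3079 0.069 ] [179.985   -0.0058  81.8671] 0.03847778750615882 [-0.6577  0.347  -0.7041]
tcp px [280.5075 261.3193]
spacer_mid 0.83 [0.4121 0.17   0.0079] [ 77.732 169.27 ]
movement_mid 0.95 [0.4675 0.312  0.0184] [284.7066 219.7671]
```

View pics/w4.png

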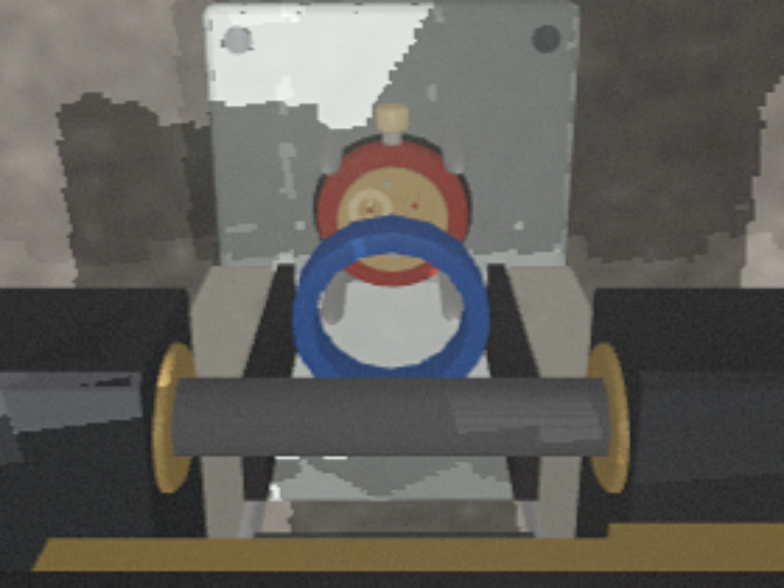

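```bash
python3 - <<'E'
from h import *
import pickle
np.set_printoptions(precision=4,suppress=True)
s,K,W=pickle.load(open('w4.pkl','rb'))
f=lambda u,v,z:onz(K,W,np.array([140+u/2.8,150+v/2.8])-.5+.5/2.8,z)
print('mov',f(392.5,210,.018),f(392.5,133,.018),f(392.5,286,.018))
print('plate edge',(f(205,5,.01)+f(578,5,.01))/2)
print('ring top-outer-far edge (+20mm)',f(391.5,215,.0754),'inner far top edge',f(391.5,250,.0654),f(391.5,250,.0754))
print('inner near top edge',f(391.5,368,.0654),f(391.5,368,.0754))
E
```

```text
mov [0.4709 0.308  0.018 ] [0.4505 0.3109 0.018 ] [0.4922 0.305  0.018 ]
plate edge [0.4199 0.3151 0.01  ]
ring top-outer-far edge (+20mm) [0.4504 0.3106 0.0754] inner far top edge [0.4617 0.309  0.0654] [0.4574 0.3096 0.0754]
inner near top edge [0.4885 0.3052 0.0654] [0.4825 0.306  0.0754]
```

{"op": "carry_out", "data": {
  "increments": [
    [0, 0, 0, 1, 0, -15, 1],
    [0, 0, 0, 1, 0, -28, 1],
    [0, 0, 0, 1, 0, -36, 1],
    [0, 0, 0, 1, 0, -42, 1],
    [0, 0, 0, 1, 0, -46, 1],
    [0, 0, 0, 1, 0, -46, 1]
  ]
}}

```text
clock: 10.42
tool_pos: [0.4745, 0.3084, 0.0223]
orientation: [-180.0, 0.0, 81.9]
force: [0.4, 0.3, 0.8]
opening: 0.0384
```

{"op": "carry_out", "data": {
  "increments": [
    [0, 0, 0, 0, 0, -1, 1],
    [0, 0, 0, 0, 0, -1, 1],
    [0, 0, 0, 0, 0, -1, 0.4],
    [0, 0, 0, 0, 0, -1, 0],
    [0, 0, 0, 0, 0, -1, 0],
    [0, 0, 0, 0, 0, -1, 0],
    [0, 0, 0, 0, 0, 30, 0],
    [0, 0, 0, 0, 0, 80, 0],
    [0, 0, 0, 0, 0, 120, 0],
    [0, 0, 0, 0, 0, 120, 0]
  ]
}}

```text
clock: 11.68
tool_pos: [0.4761, 0.3101, 0.1463]
orientation: [179.8, -0.3, 81.9]
force: [0.3, 0.3, -1.2]
opening: 0.0875
```

```bash
python3 - <<'E'
from h import *
import pickle
np.set_printoptions(precision=4,suppress=True)
o=ctrl.get_obs();print(o['clock'],o['tool_pos'],o['opening'])
s,K,W=cam('wrist');pickle.dump((s,K,W),open('w5.pkl','wb'))
for d in ctrl.search_frame(s,'spacer_mid')[:3]: print(d['confidence'],np.array(d['centre']),proj(K,W,d['centre']))
cv2.imwrite('pics/w5.png',cv2.resize(s['pixels'][130:270,200:387],(784,588)))
for n in['top','scene']:
  t,K,W=cam(n)
  for d in ctrl.search_frame(t,'disc_mid')[:2]: print(n,'disc',d['confidence'],np.array(d['centre']))
E
```

```text
11.675 [0.4761 0.3101 0.1463] 0.08746388281301845
0.95 [0.4097 0.1682 0.0111] [119.7699 150.1802]
0.62 [0.473  0.3107 0.0281] [279.551 198.518]
top disc 0.66 [ 0.4545 -0.0746  0.0124]
scene disc 0.78 [ 0.455  -0.0745  0.0119]
```

View pics/w5.png

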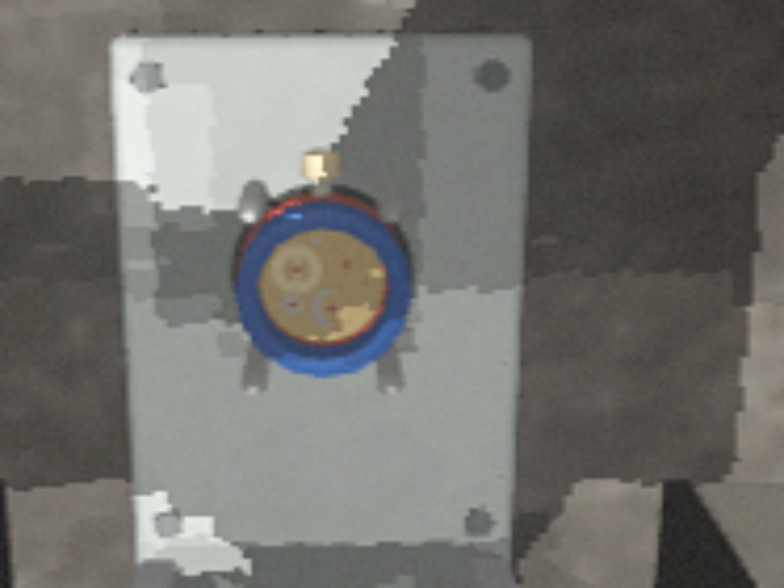

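The blue spacer sits flat on the movement between the pins, with its centre at crop (325,288) and the red rim visible under it. Next is the disc, with the wrist flipped so the camera keeps clear of the microscope.

{"op": "carry_out", "data": {
  "increments": [
    [0, 0, 5, 0, 0, 50, 0],
    [0, 0, 15, 0, -20, 100, 0],
    [0, 0, 25, 0, -40, 140, 0],
    [0, 0, 35, -5, -60, 150, 0],
    [0, 0, 45, -10, -90, 150, 0],
    [0, 0, 55, -15, -120, 150, 0],
    [0, 0, 65, -20, -150, 150, 0],
    [0, 0, 75, -24, -180, 150, 0],
    [0, 0, 85, -24, -210, 150, 0],
    [0, 0, 95, -24, -240, 150, 0],
    [0, 0, 105, -24, -270, 150, 0],
    [0, 0, 115, -24, -300, 150, 0],
    [0, 0, 125, -24, -330, 150, 0],
    [0, 0, 135, -24, -360, 150, 0],
    [0, 0, 145, -24, -383, 140, 0],
    [0, 0, 155, -24, -383, 110, 0],
    [0, 0, 165, -24, -383, 70, 0],
    [0, 0, 175, -24, -383, 20, 0],
    [0, 0, 180, -24, -383, -26, 0],
    [0, 0, 180, -24, -383, -26, 0]
  ]
}}

```text
clock: 14.48
tool_pos: [0.4476, -0.0752, 0.1135]
orientation: [179.6, -0.2, -98.2]
force: [0.0, -0.1, 0.3]
opening: 0.0876
```

```bash
python3 - <<'E'
from h import *
np.set_printoptions(precision=4,suppress=True)
o=ctrl.get_obs();print(o['clock'],o['tool_pos'],o['orientation'],o['joint_pos'])
s,K,W=cam('wrist')
for d in ctrl.search_frame(s,'disc_mid')[:2]: print(d['confidence'],np.array(d['centre']),proj(K,W,d['centre']))
for d in ctrl.outline_of(s,'disc_mid')[:1]:
    c=max(cv2.findContours(d['pixels'].astype(np.uint8),cv2.RETR_EXTERNAL,cv2.CHAIN_APPROX_NONE)[0],key=len)
    e=cv2.fitEllipse(c); print(e,onz(K,W,e[0],.006),onz(K,W,e[0],.008))
    t,K2,W2=cam('top')
    for d in ctrl.outline_of(t,'disc_mid')[:1]:
        c=max(cv2.findContours(d['pixels'].astype(np.uint8),cv2.RETR_EXTERNAL,cv2.CHAIN_APPROX_NONE)[0],key=len);e2=cv2.fitEllipse(c)
        print(e2,onz(K2,W2,e2[0],.007),tri([(K,W,e[0]),(K2,W2,e2[0])]))
cv2.imwrite('pics/w6.png',s['pixels'])
E
```

```text
14.475 [ 0.4476 -0.0752  0.1135] [179.5512  -0.1665 -98.1623] [ 15.4414   6.2738 -34.9011  -0.0358 -49.303   66.4191]
0.71 [ 0.4521 -0.0721  0.0093] [273.9165 199.8146]
((279.0816345214844, 196.51507568359375), (43.1767692565918, 44.574161529541016), 68.48904418945312) [ 0.4535 -0.0769  0.006 ] [ 0.4541 -0.077   0.008 ]
```

View pics/w6.png

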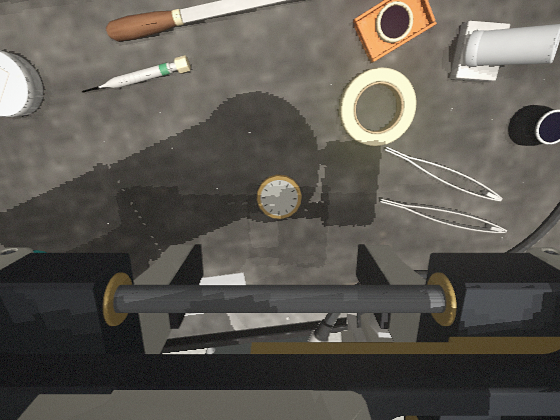

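Bare bench around the disc, at (279,197); the tweezers lie at (383,202), right of the right finger. I'll part-close the fingers to clear them.

{"op": "carry_out", "data": {
  "increments": [
    [0, 0, 0, 2, 0, -40, 0.35],
    [0, 0, 0, 2, 0, -70, 0.35],
    [0, 0, 0, 2, 0, -80, 0.35],
    [0, 0, 0, 2, 0, -80, 0.35]
  ]
}}

```text
clock: 15.22
tool_pos: [0.4531, -0.0744, 0.0372]
orientation: [-180.0, -0.0, -98.1]
force: [0.6, -0.2, 0.7]
opening: 0.0579
```

{"op": "carry_out", "data": {
  "increments": [
    [0, 0, 0, 0, -1, -25, 0.35],
    [0, 0, 0, 0, -1, -33.5, 0.35],
    [0, 0, 0, 0, -1, -33.5, 0.35]
  ]
}}

```text
clock: 15.6
tool_pos: [0.4528, -0.0755, 0.0035]
orientation: [-180.0, -0.0, -98.1]
force: [-0.7, 0.5, -0.6]
opening: 0.0569
```

{"op": "carry_out", "data": {
  "increments": [
    [0, 0, 0, 0, 0, -1, 0.35],
    [0, 0, 0, 0, 0, -1, 1],
    [0, 0, 0, 0, 0, -1, 1],
    [0, 0, 0, 0, 0, -1, 1],
    [0, 0, 0, 0, 0, -1, 1],
    [0, 0, 0, 0, 0, -1, 1],
    [0, 0, 0, 0, 0, 50, 1],
    [0, 0, 0, 0, 0, 100, 1],
    [0, 0, 0, 0, 0, 100, 1]
  ]
}}

```text
clock: 16.73
tool_pos: [0.455, -0.0751, 0.1065]
orientation: [-179.6, 0.1, -98.1]
force: [-0.3, 0.0, -0.8]
opening: 0.0377
```

{"op": "carry_out", "data": {
  "increments": [
    [0, 0, -10, 0, 0, 50, 1],
    [0, 0, -20, 0, 0, 100, 1],
    [0, 0, -30, 5, 20, 150, 1],
    [0, 0, -40, 5, 40, 180, 1],
    [0, 0, -50, 10, 70, 180, 1],
    [0, 0, -60, 15, 100, 180, 1],
    [0, 0, -70, 19, 130, 180, 1],
    [0, 0, -80, 19, 160, 180, 1],
    [0, 0, -90, 19, 190, 180, 1],
    [0, 0, -100, 19, 220, 180, 1],
    [0, 0, -110, 19, 250, 180, 1],
    [0, 0, -120, 19, 280, 180, 1],
    [0, 0, -130, 19, 310, 170, 1],
    [0, 0, -140, 19, 340, 150, 1],
    [0, 0, -150, 19, 370, 120, 1],
    [0, 0, -160, 19, 383, 80, 1],
    [0, 0, -170, 19, 383, 40, 1],
    [0, 0, -178, 19, 383, 0, 1],
    [0, 0, -180, 19, 383, -20, 1],
    [0, 0, -180, 19, 383, -20, 1]
  ]
}}

```text
clock: 19.23
tool_pos: [0.4702, 0.306, 0.0804]
orientation: [-179.8, 0.3, 81.9]
force: [0.6, 0.9, -0.4]
opening: 0.0376
```

```bash
python3 - <<'E'
from h import *
import pickle
np.set_printoptions(precision=4,suppress=True)
o=ctrl.get_obs();print(o['clock'],o['tool_pos'],o['orientation'],o['opening'])
s,K,W=cam('wrist');pickle.dump((s,K,W),open('w7.pkl','wb'))
cv2.imwrite('pics/w7.png',cv2.resize(s['pixels'][150:360,140:420],(784,588)))
# seated spacer, from picture w5
s,K,W=pickle.load(open('w5.pkl','rb'))
f=lambda u,v,z:onz(K,W,np.array([200+u/4.193,130+v/4.2])-.5,z)
print('spacer top outer: top/bottom/left/right',f(325,200,.028),f(325,376,.018),f(237,288,.026),f(412,288,.026))
E
```

```text
19.225 [0.4702 0.306  0.0804] [-179.8266    0.2645   81.9029] 0.03756401302072375
spacer top outer: top/bottom/left/right [0.4526 0.3113 0.028 ] [0.4963 0.3049 0.018 ] [0.47   0.2889 0.026 ] [0.4756 0.3276 0.026 ]
```

View pics/w7.png

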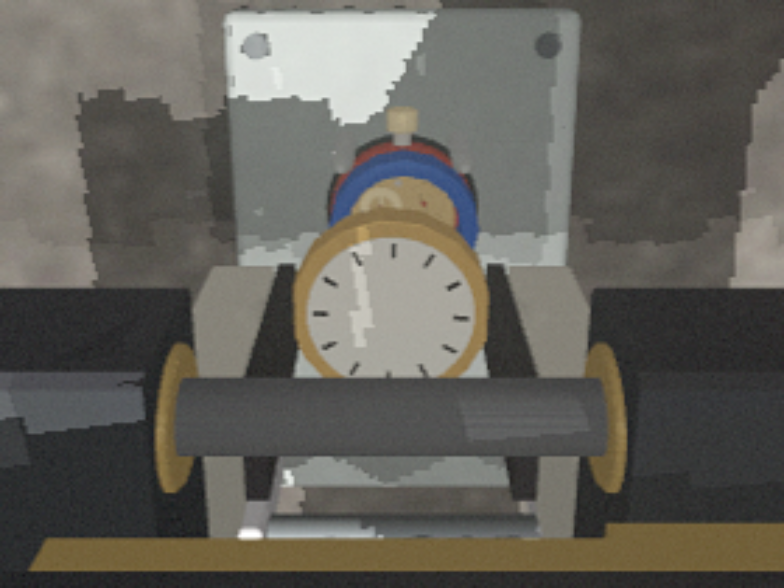

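{"op": "carry_out", "data": {
  "increments": [
    [0, 0, 0, 0, 0, -15, 1],
    [0, 0, 0, 0, 0, -15, 1],
    [0, 0, 0, 0, 0, -15, 1]
  ]
}}

```text
clock: 19.65
tool_pos: [0.4717, 0.3076, 0.0684]
orientation: [180.0, -0.0, 81.9]
force: [0.0, -0.0, 0.1]
opening: 0.0379
```

```bash
python3 - <<'E'
from h import *
import pickle
np.set_printoptions(precision=4,suppress=True)
s,K,W=pickle.load(open('w7.pkl','rb'))
f=lambda u,v,z:onz(K,W,np.array([140+u/2.8,150+v/2.8])-.5+.5/2.8,z)
y=np.radians(-8.1);ex=np.array([np.cos(y),np.sin(y)]);T=np.array([.4702,.306])
L=f(293,310,.084)[:2];Rr=f(489,310,.084)[:2];F=f(391,208,.086)[:2]
print('disc rel TCP: along x', (F-T)@ex+.020, 'lateral',((L+Rr)/2-T)@np.array([-ex[1],ex[0]]))
s,K,W=pickle.load(open('w4.pkl','rb'));T=np.array([.4738,.3079])
F=f(391.5,215,.0754)[:2];print('spacer rel TCP',(F-T)@ex+.020)
E
```

```text
disc rel TCP: along x -0.0046682851826121 lateral -0.0006612767361972413
spacer rel TCP -0.003575120152588953
```

{"op": "carry_out", "data": {
  "increments": [
    [0, 0, 0, 4, 0.5, -5, 1],
    [0, 0, 0, 4, 0.5, -15, 1],
    [0, 0, 0, 4, 0.5, -25, 1],
    [0, 0, 0, 4, 0.5, -31, 1],
    [0, 0, 0, 4, 0.5, -35, 1],
    [0, 0, 0, 4, 0.5, -36.5, 1],
    [0, 0, 0, 4, 0.5, -36.5, 1]
  ]
}}

```text
clock: 20.52
tool_pos: [0.4756, 0.308, 0.0316]
orientation: [180.0, -0.0, 81.9]
force: [-0.2, -0.2, -0.8]
opening: 0.0381
```

{"op": "carry_out", "data": {
  "increments": [
    [0, 0, 0, 0, 0, -1, 1],
    [0, 0, 0, 0, 0, -1, 1],
    [0, 0, 0, 0, 0, -1, 1]
  ]
}}

```text
clock: 20.9
tool_pos: [0.4756, 0.308, 0.0307]
orientation: [180.0, -0.0, 81.9]
force: [-0.7, -0.1, -0.2]
opening: 0.0372
```

Within about half a millimetre of contact; release.

{"op": "carry_out", "data": {
  "increments": [
    [0, 0, 0, 0, 0, -0.5, 1],
    [0, 0, 0, 0, 0, -0.5, 0.4],
    [0, 0, 0, 0, 0, -0.5, 0],
    [0, 0, 0, 0, 0, -0.5, 0],
    [0, 0, 0, 0, 0, -0.5, 0],
    [0, 0, 0, 0, 0, -0.5, 0],
    [0, 0, 0, 0, 0, 20, 0],
    [0, 0, 0, 0, 0, 70, 0],
    [0, 0, 0, 0, 0, 120, 0],
    [0, 0, 0, 0, 0, 150, 0],
    [0, 0, 0, 0, 0, 150, 0]
  ]
}}

```text
clock: 22.28
tool_pos: [0.4766, 0.3091, 0.1835]
orientation: [179.8, -0.3, 81.9]
force: [-0.6, 0.5, -0.9]
opening: 0.0875
```

```bash
python3 - <<'E'
from h import *
np.set_printoptions(precision=4,suppress=True)
o=ctrl.get_obs();print(o['clock'],o['tool_pos'],o['opening'])
a=cam('wrist')
A=cv2.resize(a[0]['pixels'][130:270,180:380],(400,280))
ob=[];ims=[A]
for n in['top','scene']:
    s,K,W=cam(n)
    p=proj(K,W,[.573,.293,.171]).astype(int)
    x,y=max(p[0]-50,0),max(p[1]-50,0); ims.append(cv2.resize(s['pixels'][y:y+100,x:x+140],(400,286))); print(n,'crop',x,y)
    for d in ctrl.search_frame(s,'mirror_bar')[:2]: print(n,d['confidence'],np.array(d['centre']))
    m=cv2.inRange(cv2.cvtColor(s['pixels'],cv2.COLOR_BGR2HSV),(8,170,130),(22,255,255))
    k,lb,st,ce=cv2.connectedComponentsWithStats(m)
    for i in range(1,k):
        if st[i,4]>25 and np.hypot(*(ce[i]-p))<30:
            pts=np.argwhere(lb==i)[:,::-1].astype(np.float32); r=cv2.minAreaRect(pts); print(n,'bar',r,st[i]); ob.append((K,W,r[0]))
print(tri(ob) if len(ob)>1 else ob and [onz(*o,.17) for o in ob])
ims=[i[:280] for i in ims]+[np.zeros_like(A)]
cv2.imwrite('pics/m8.png',np.vstack([np.hstack(ims[:2]),np.hstack(ims[2:])]))
E
```

```text
22.275 [0.4766 0.3091 0.1835] 0.08746579457382207
top crop 111 129
top 0.87 [0.5782 0.2952 0.1198]
top bar ((162.55270385742188, 169.16624450683594), (29.42494010925293, 1.6116132736206055), 8.972626686096191) [148 167  30   6  49]
top bar ((162.45945739746094, 172.7432403564453), (29.427419662475586, 1.972787857055664), 9.462322235107422) [148 170  30   7  61]
scene crop 173 55
scene 0.7 [0.4632 0.2935 0.016 ]
scene 0.65 [0.5675 0.2898 0.1041]
scene bar ((228.1241912841797, 103.47770690917969), (18.834850311279297, 6.7837395668029785), 61.38954162597656) [222  95  14  17  91]
(array([0.5875, 0.293 , 0.1687]), np.float64(0.0054397456918403786))
```

View pics/m8.png

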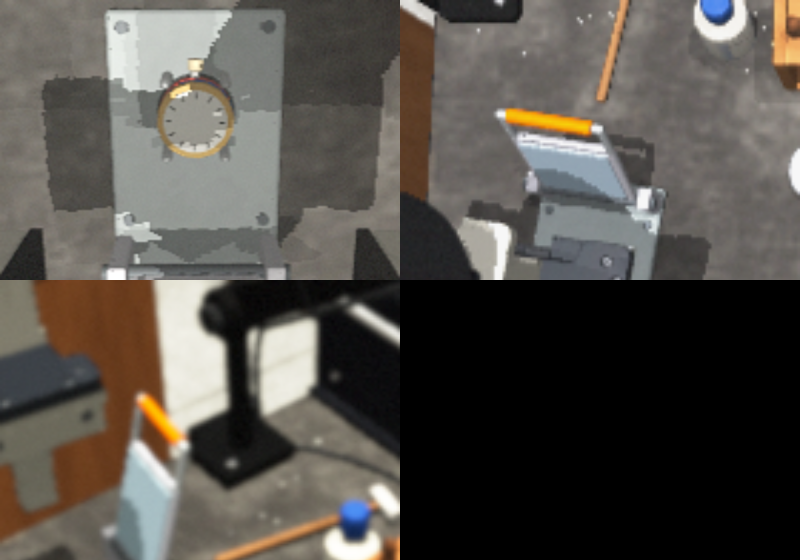

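The disc sits white face up on the spacer (tile centre (196,120)). The bar triangulates to about (0.5875, 0.293, 0.169), which matches the hinge geometry at q≈1.84. Next I turn the jaws across the bar and go above it.

{"op": "carry_out", "data": {
  "increments": [
    [0, 0, 0, 0, 0, 50, 0],
    [0, 0, 10, 0, 0, 90, 0],
    [0, 0, 20, 20, 0, 90, 0],
    [0, 0, 30, 40, -5, 90, 0],
    [0, 0, 40, 60, -10, 90, 0],
    [0, 0, 50, 80, -16, 90, 0],
    [0, 0, 60, 100, -16, 90, 0],
    [0, 0, 70, 111, -16, 90, 0],
    [0, 0, 80, 111, -16, 90, 0],
    [0, 0, 90, 111, -16, 70, 0],
    [0, 0, 90, 111, -16, 40, 0],
    [0, 0, 90, 111, -16, 27, 0],
    [0, 0, 90, 111, -16, 27, 0]
  ]
}}

```text
clock: 24.15
tool_pos: [0.5861, 0.2916, 0.2062]
orientation: [-179.9, -0.1, 171.9]
force: [0.2, 0.3, 0.3]
opening: 0.0877
```

```bash
python3 - <<'E'
from h import *
np.set_printoptions(precision=4,suppress=True)
o=ctrl.get_obs();print(o['clock'],o['tool_pos'],o['orientation'],o['joint_pos'])
s,K,W=cam('wrist')
print('bar expected px',proj(K,W,[.5875,.2925,.168]))
m=cv2.inRange(cv2.cvtColor(s['pixels'],cv2.COLOR_BGR2HSV),(8,170,100),(22,255,255))
k,lb,st,ce=cv2.connectedComponentsWithStats(m)
for i in range(1,k):
    if st[i,4]>150:
        r=cv2.minAreaRect(np.argwhere(lb==i)[:,::-1].astype(np.float32)); print(r,st[i],onz(K,W,r[0],.168))
cv2.imwrite('pics/w9.png',s['pixels'])
E
```

```text
24.15 [0.5861 0.2916 0.2062] [-179.8681   -0.1002  171.8895] [ 43.4875  19.4721  -3.6137   0.0037 -67.0798 -51.5993]
bar expected px [276.2299 236.825 ]
((275.9999694824219, 234.5), (11.999998092651367, 74.99998474121094), 0.0) [270 197  13  76 843] [0.5874 0.2908 0.168 ]
```

View pics/w9.png

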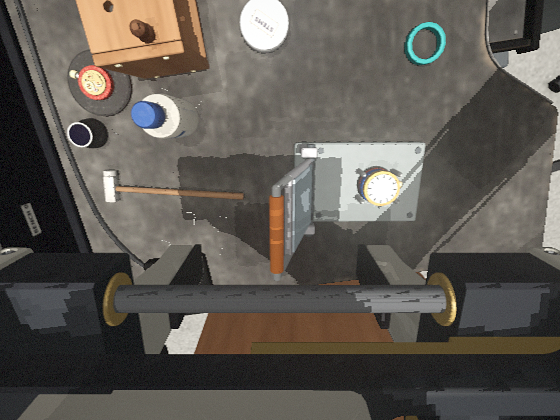

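The bar at (276,235) is upright in the image, centred between the open jaws; the bottle and hammer are clear. I descend and close.

{"op": "carry_out", "data": {
  "increments": [
    [0, 0, 0, 1, 0, -25, 0],
    [0, 0, 0, 1, 0, -45, 0],
    [0, 0, 0, 1, 0, -49, 0],
    [0, 0, 0, 1, 0, -49, 0.4],
    [0, 0, 0, 1, 0, -49, 0.7],
    [0, 0, 0, 1, 0, -49, 1],
    [0, 0, 0, 1, 0, -49, 1],
    [0, 0, 0, 1, 0, -49, 1],
    [0, 0, 0, 1, 0, -49, 1],
    [0, 0, 0, 1, 0, -49, 1]
  ]
}}

```text
clock: 25.45
tool_pos: [0.5875, 0.292, 0.1585]
orientation: [-180.0, -0.0, 171.9]
force: [0.1, -0.1, -0.1]
opening: 0.0231
```

{"op": "carry_out", "data": {
  "increments": [
    [0, 0, 0, 0, 0, 0, 1],
    [0, 0, 0, 0, 0, 0, 1],
    [0, 0, 0, 0, 0, 0, 1],
    [0, 0, 0, 0, 0, 0, 1]
  ]
}}

```text
clock: 25.95
tool_pos: [0.5876, 0.292, 0.1585]
orientation: [-180.0, 0.0, 171.9]
force: [0.5, -0.4, -1.1]
opening: 0.0089
```

Gripped. I follow the hinge arc down, in two stages with a force check between.

{"op": "carry_out", "data": {
  "increments": [
    [0, 0, 0, -11.3, 1.6, 2.6, 1],
    [0, 0, 0, -23.6, 3.4, 4.2, 1],
    [0, 0, 0, -35.9, 5.1, 4.6, 1],
    [0, 0, 0, -48.3, 6.9, 3.7, 1],
    [0, 0, 0, -60.5, 8.6, 1.6, 1],
    [0, 0, 0, -72.4, 10.3, -1.8, 1],
    [0, 0, 0, -84, 12, -6.3, 1],
    [0, 0, 0, -84, 12, -6.3, 1]
  ]
}}

```text
clock: 26.95
tool_pos: [0.5024, 0.3043, 0.1519]
orientation: [-180.0, -0.0, 172.0]
force: [0.0, 1.5, 2.4]
opening: 0.0089
```

{"op": "carry_out", "data": {
  "increments": [
    [0, 0, 0, -5.5, 0.8, -2.7, 1],
    [0, 0, 0, -10.9, 1.5, -5.7, 1],
    [0, 0, 0, -16.2, 2.3, -9, 1],
    [0, 0, 0, -21.3, 3, -12.4, 1],
    [0, 0, 0, -26, 3.7, -15.9, 1],
    [0, 0, 0, -30.1, 4.3, -19.4, 1],
    [0, 0, 0, -33.6, 4.8, -22.5, 1],
    [0, 0, 0, -36.9, 5.2, -25.7, 1],
    [0, 0, 0, -36.9, 5.2, -25.7, 1],
    [0, 0, 0, -36.9, 5.2, -25.7, 1],
    [0, 0, 0, -36.9, 5.2, -25.7, 1]
  ]
}}

```text
clock: 28.32
tool_pos: [0.4667, 0.3093, 0.1266]
orientation: [180.0, -0.0, 171.9]
force: [0.9, 2.8, 0.2]
opening: 0.0089
```

```bash
python3 - <<'E'
from h import *
np.set_printoptions(precision=4,suppress=True)
o=ctrl.get_obs();print(o['clock'],o['tool_pos'],o['orientation'],o['opening'],o['force'])
out=[];ob=[]
for n in['wrist','scene','top']:
    s,K,W=cam(n);g=np.array(o['tool_pos'])+[0,0,.0095]
    p=proj(K,W,g).astype(int)
    m=cv2.inRange(cv2.cvtColor(s['pixels'],cv2.COLOR_BGR2HSV),(8,170,100),(22,255,255))
    k,lb,st,ce=cv2.connectedComponentsWithStats(m)
    for i in range(1,k):
        if st[i,4]>25 and np.hypot(*(ce[i]-p))<60: print(n,p,ce[i],st[i])
    if n=='wrist': out.append(cv2.resize(s['pixels'],(400,300)))
    else: x,y=max(p[0]-80,0),max(p[1]-60,0);out.append(cv2.resize(s['pixels'][y:y+120,x:x+160],(400,300)));print('crop',x,y)
cv2.imwrite('pics/m10.png',np.vstack([np.hstack(out[:2]),np.hstack([out[2],out[2]*0])]))
E
```

```text
28.325 [0.4667 0.3093 0.1266] [179.987   -0.0011 171.8984] 0.008865991664080797 [0.8896 2.7589 0.1627]
wrist [277 269] [284.2857 236.9524] [279 231   9  12  42]
wrist [277 269] [279.6809 268.3618] [272 244  16  41 445]
scene [175 136] [199.7321 100.6607] [194  97  13   8  56]
scene [175 136] [202.5667 120.2578] [188 107  28  27 450]
scene [175 136] [140.6885 120.3934] [132 117  16  10  61]
scene [175 136] [176.8958 140.6042] [174 134   8  12  48]
crop 95 76
top [156 236] [166.2683 238.439 ] [162 236   9   6  41]
crop 76 176
```

View pics/m10.png

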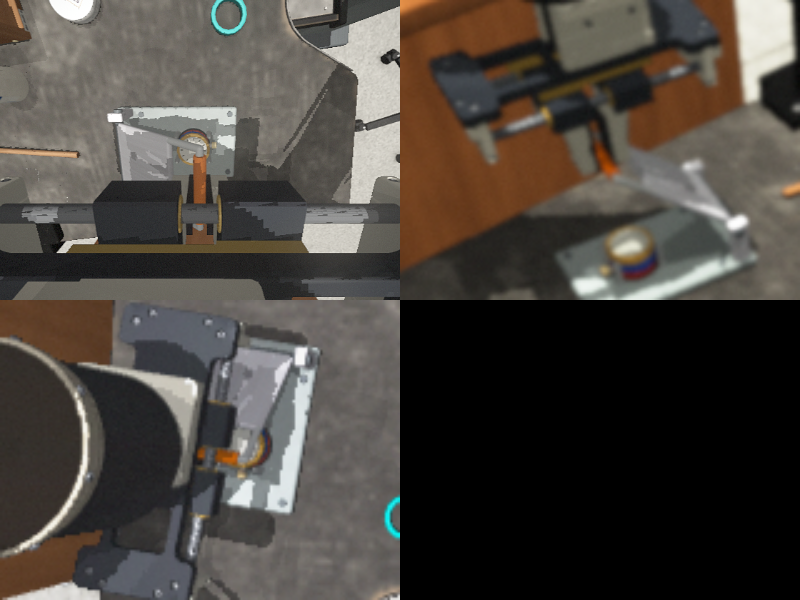

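{"op": "carry_out", "data": {
  "increments": [
    [0, 0, 0, 0, 0, 0, 1],
    [0, 0, 0, 0, 0, 0, 1],
    [0, 0, 0, 0, 0, 0, 1],
    [0, 0, 0, 0, 0, 0, 1]
  ]
}}

```text
clock: 28.98
tool_pos: [0.4667, 0.3093, 0.1266]
orientation: [180.0, 0.0, 171.9]
force: [0.7, 4.4, 1.2]
opening: 0.0089
```

```bash
python3 -c "
from h import *
o=ctrl.get_obs();print(o['tool_pos'],o['opening'],o['force'],abs(np.array(o['qvel'])).max());print(ctrl.close_job())"
```

```text
[0.46670371 0.30927867 0.12661626] 0.008885412287833537 [0.69886511 4.42243686 1.15069483] 0.10563234977905418
the job is handed in; nothing more can be done
None
```

I set the blue spacer on the movement and the disc, white face up, on the spacer. I then took the orange grip and brought the mirror down its arc to about 45 degrees. The job was handed in at about 29 s with the arm still holding the mirror; no verdict was reported.

**Last checks:**
- **Mirror:** the angle works out at about 0.79 rad from the hinge and grip positions; I did not measure it separately.
- **Grip:** the fingers were shut on the bar (8.9 mm reading), with the tool position unchanged over the last half second.
- **Stack:** the last pictures showed the stack upright in the nest, with nothing propping the mirror. After each release a close view showed the part seated between the pins.
- **Bystanders:** I never touched any of the listed ones. The last pictures do not show all of them, so I did not re-check every position.

**Disagreements:**
- My estimates of the nest centre from the plate, the pins and the ring spread over about 4 mm in x. I used the middle, and both parts seated.
- The finger opening read about 1 to 2 mm less than the size of each gripped part.
- A sideways force of 3 to 4 N remained on the wrist at the end, with no visible movement.

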